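Take a reading on the loaded beam balance and arrest it again

ROBOT

A 6-joint arm with a two-finger parallel gripper is mounted at the origin on the work surface. World frame = base frame: x ahead of the robot, y to its left, z up, the work surface at z = 0. Lengths are in m, angles in degrees, forces in N, time in s.
With the tool pointing down it reaches from about 0.4 to 0.825 m from the base axis. Payload 7 kg.
Tool frame: the origin (TCP) lies at the very end of the fingers, on their centre line; the grasp point (between the pads) lies 19 mm behind it (ctrl.pinch_z is the distance from the TCP to the grasp point, in m); z points along the fingers, x is the direction in which the jaws open and shut, and the axes are right-handed (so a half turn about z gives the same grasp; the last joint's range is limited). The gripper opens to 88 mm and grips with 3 to 60 N. Pads are 19 mm wide; open, the fingers measure 130 mm over their backs; the gripper's body (78 mm by 193 mm) begins 47 mm behind the grasp point.
Start: joints at [-54.654, 20.546, 0.682, 0, -70.136, -16.507], TCP at [0.218, -0.639, 0.227] pointing down, gripper open.
Joint ranges: [-176.03, 176.03], [-82.01, 121.73], [-58.28, 71.71], [-173.87, 95.51], [-174.79, -0.11], [-173.66, 173.66]. Speed limits (degrees/s): [136.94, 136.94, 172.46, 180, 180, 180].

INTERFACE

Orientations are given as [roll, pitch, yaw] about the fixed x, y, z axes, in that order (R = Rz(yaw) Ry(pitch) Rx(roll)).
In Python, from plant import ctrl gives the robot as it stands.
- The arm moves only by the tool carry_out, never from a script. Its argument "increments" is a list of rows, each a list of 7 numbers: the turn, a rotation vector about the world's x, y, z in degrees, then the shift along the world's x, y, z in mm, then the closure, from 0 (fully open) to 1 (shut). In form: [[ax, ay, az, dx, dy, dz, grip], ...]. A call has 1 to 20 rows; each row is the pose to reach, as a shift and turn from the pose commanded when the call began; what a row does not reach only later rows make up. A row lasts 1/8 s, in which the tool goes at most 62.5 mm and 10.7 degrees, less where a joint would pass 70% of its speed; a pose out of reach is approached as far as the arm can. A call with a gripper value outside its range is refused whole. The fingers move at their own pace and stop on an object; the grip force is fixed at half the most. Time passes only in rows, so rows that repeat a pose let the fingers close. It gives the time, the measured TCP pose, the force and the opening at its end, in the units of the state.
- ctrl.get_obs(): the state, without advancing time (a new reading comes with each control period).
- ctrl.snapshot(name): name is "scene" or "top" or "wrist"; returns a dict with "pixels" (384x512x3 uint8, blue, green, red), "intrinsics" (3x3 intrinsics, pixels), "rvec" (rotation vector, rad) and "tvec" (3), from world to camera coordinates, as OpenCV has them; the wrist camera has in their place "hand_eye" (4x4, takes a point from camera to tool coordinates, whose origin is the TCP and whose axes are the tool frame's). Camera axes: x right, y down, z forward; pixel columns grow to the right and rows downward; lengths in m; the calibration is good to about 2 mm. A picture is of the moment at which its call begins: read the wrist's pose just before it. There is no depth.
- ctrl.close_job(): hands the job in, once; it reports no verdict.
Trained networks look in a picture, given as the dict that the camera call returned (one of the last four; its "shot" number tells which), for a name from the list of things; names that differ only in an ending like _2 or _b are one class to them, and where a whole thing is asked for, a point or a joint stands for the part that bears it (a point fixed in the world has none). Each returns a list of dicts, best first, with "confidence" (0 to 1); they miss things now and then, are a little off and sometimes report something else, mostly with a low value. They report only what shows in the picture. A call takes as long as a camera call. They do not tell look-alikes from the thing itself.
- ctrl.search_frame(picture, label): "centre" ([x, y, z] in m, in world coordinates, good to about 4 mm: the middle of the surface that is visible of it).
- ctrl.outline_of(picture, label): "pixels" (384x512 bool, what is visible of it).
The state is a dict: "clock": time; "joint_pos": joint angles; "qvel": joint speeds; "tau": joint torques, N m; "tool_pos": TCP position; "orientation": TCP orientation; "force": force on the tool from outside, world axes, zero at the start; "moment": the same for the moment, N m; "opening": finger opening in m.
Only numpy, scipy, OpenCV 4.12 (cv2) and the standard library are available. Lean on these libraries where they do the work, as an engineer would, in place of code of your own. Each camera call takes 0.05 s, during which the arm holds its last target. There are 200 camera calls.

TASK

Of the two beam balances, use the one with the blue-capped sample bottle on a pan: swing its red-knobbed arrest lever fully over to the right to release the beam, and leave it released for a full two seconds so that the tipped beam can be read. Then swing the lever fully back to the left so that the beam is arrested level again, with the bottle still standing in its place on the pan.

Things in the scene. Friction and masses are not known exactly. Their poses are not given: they have to be found in the camera images.
- arrest (a joint): Arrest lever of the loaded balance, rad: 0 = fully left as the robot sees it (beam arrested), 1.0 = fully right (released), stops at both; steel rod 10 mm thick on the balance's front (robot) side, leaning 0.5 rad left of upright at 0, 0.5 right at 1.0, about a level front-to-back axis 30 mm above the table, 85 mm below the ball's centre along the rod. Stays put; 2 to 4 N on the ball moves it.
- arrest_knob (a point): Centre of the 28 mm red ball on that lever, 105 mm up at either stop, 115 mm when upright; travels 82 mm across. Its x axis is the lever's axis, level, pointing away from the robot (yaw of the balance, within 0.2 rad of world x); its y is left, z up at joint 0. Below it is the front step, 30 mm high, 90 mm wide, from 30 mm nearer the robot to the main base, 40 mm high, 60 mm beyond the ball.
- beam (a joint): Beam tilt, rad: 0 level (within 0.03 when arrested), positive = left pan up; released it tips to its stop, 0.15, towards the bottle. White base 250 mm wide; beam and two steel pans (84 mm across, tops 140 mm up) lie 130 mm beyond the ball, pans 90 mm left and right of the lever's pivot; pointer and scale up to 210 mm. An identical empty balance stands about 0.4 m to one side.
- sample: Sample bottle, white with a blue cap, 48 mm diameter, 85 mm high, 160 to 260 g, standing on the left or the right pan of the loaded balance; a smaller brass weight of 100 g stands on the other pan. Origin at the centre of its underside, z up.
Mind the look-alikes: they are no part of the job. Leave any black or purple look-alike of the sample alone.

How it is judged:
By the outcome, as a careful person would: the job done as asked, in the order asked, and still so for the second after the job is handed in, with the robot touching nothing.
It also fails if it takes over 48 s, if anything falls off the work surface, if the arm or the gripper's body presses on something with over 40 N, if the wrist force passes 120 N, or if a joint passes its speed limit or range.

## Working session

There is one attempt and no reset: what is moved stays moved. The work goes in short steps, Python scripts to look and compute and a tool call to move; the robot and the scene stay as the last step left them, time stands still between calls to the robot, and variables do not carry over. Pictures are saved under pics/ and viewed, about 8 in all and at most 12, crops included, and the job is handed in when it is done.

Besides the shell and the picture viewer there is one more tool, called after "Request:" as name(argument=value, ...) on one line, values as JSON. carry_out: Moves the arm, as the interface text tells. Its arguments: {"type":"object","properties":{"increments":{"type":"array"}},"required":["increments"]}

```bash
mkdir -p pics; python3 - <<'E'
from plant import ctrl
import cv2,numpy as np
ims=[]
for n in ("scene","top"):
    p=ctrl.snapshot(n); ims.append(p["pixels"])
    for l in ("arrest_knob","sample","beam"):
        for d in ctrl.search_frame(p,l)[:4]:
            c=np.array(d["centre"]); px=cv2.projectPoints(c.reshape(1,3),np.array(p["rvec"]),np.array(p["tvec"]),np.array(p["intrinsics"]),None)[0].ravel()
            print(n,l,c.round(3),px.round(),round(d["confidence"],2))
    cv2.imwrite(f"pics/{n}.png",cv2.resize(p["pixels"],(800,600)))
o=ctrl.get_obs();print(o)
E
```

```text
scene sample [ 0.681 -0.375  0.049] [137. 182.] 0.95
scene sample [ 0.756 -0.348  0.05 ] [128. 204.] 0.88
scene sample [ 0.675 -0.244  0.19 ] [173. 157.] 0.83
scene sample [ 0.608 -0.358  0.06 ] [158. 164.] 0.55
scene beam [ 0.678 -0.129  0.142] [216. 189.] 0.78
top arrest_knob [ 0.538 -0.118  0.115] [288. 213.] 0.49
top arrest_knob [ 0.655 -0.248  0.195] [339. 165.] 0.38
top sample [ 0.663 -0.375  0.059] [372. 174.] 0.8
top sample [ 0.739 -0.354  0.053] [363. 150.] 0.56
top sample [ 0.591 -0.352  0.057] [366. 198.] 0.52
top beam [ 0.663 -0.128  0.142] [291. 167.] 0.63
{'clock': 0.4, 'joint_pos': array([-5.46542586e+01,  2.05540142e+01,  6.73653697e-01, -1.72956788e-03,
       -7.01352107e+01, -1.65050467e+01]), 'qvel': array([ 0.00087208, -0.13260953,  0.07702537, -0.00825904,  0.01384301,
       -0.09297604]), 'tau': array([ 1.68790924e-03, -5.81676900e+01,  2.92919433e+01,  6.99335933e+00,
        1.08170058e-02, -8.98635585e-05]), 'tool_pos': array([ 0.21790533, -0.63876175,  0.22640616]), 'orientation': array([-1.79997136e+02, -1.53916344e-02,  1.08840106e+02]), 'force': array([ 0.59444677, -0.20755835,  0.09355794]), 'moment': array([-0.02903863, -0.02117046,  0.03294701]), 'opening': 0.0875674496852507}
```

View pics/scene.png

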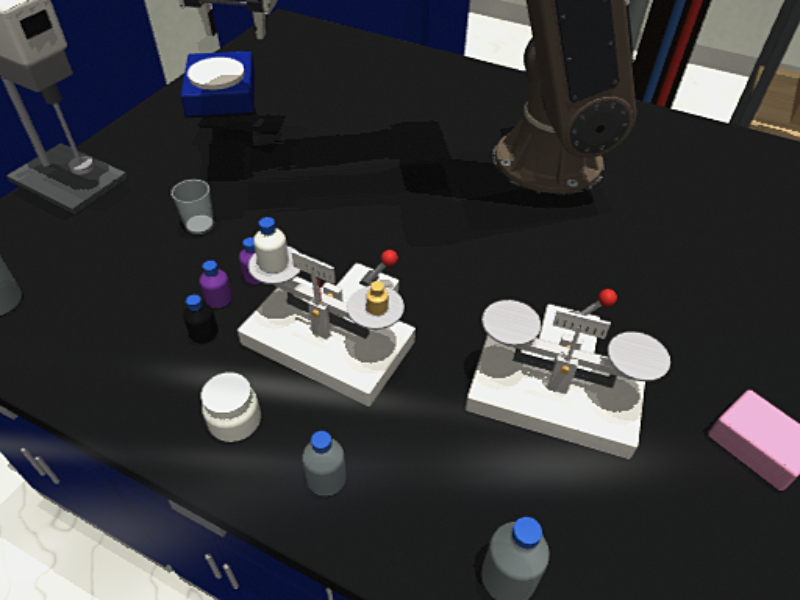

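View pics/top.png

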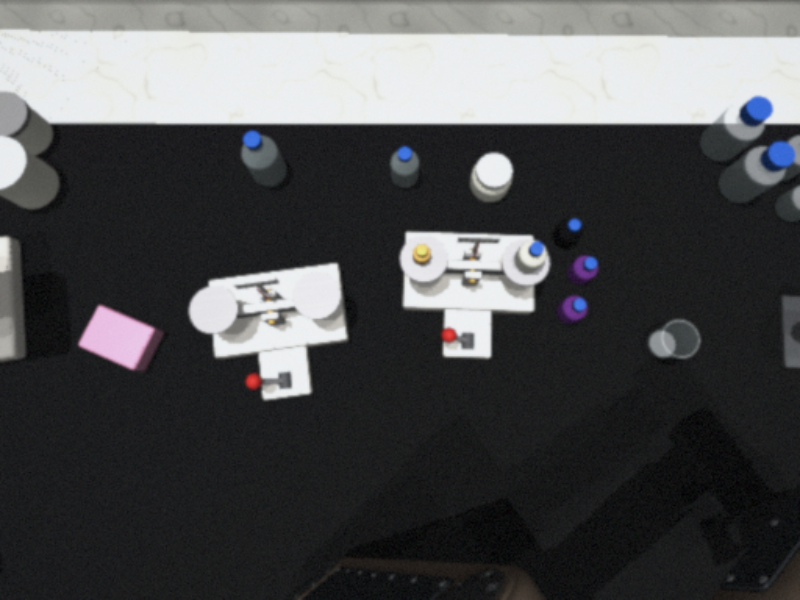

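Top view: the loaded balance is at (472,270) of 800, with a white bottle with a blue cap at (526,255), brass at (423,255) and its red knob at (449,335). The empty balance is at (270,310), knob (253,381). The black and purple bottles at (570,230)–(585,305) stand on the table, so they are look-alikes. I'll triangulate the knob and get the yaw.

```bash
python3 - <<'E'
from plant import ctrl
import cv2,numpy as np
P=[];pts=[]
for n,roi in (("scene",(225,150,270,180)),("top",(275,200,300,230))):
    p=ctrl.snapshot(n); im=p["pixels"]; x0,y0,x1,y1=roi
    c=im.astype(int); m=(c[...,2]>110)&(c[...,1]<70)&(c[...,0]<70)
    mm=np.zeros_like(m); mm[y0:y1,x0:x1]=m[y0:y1,x0:x1]
    v,u=np.nonzero(mm); pts.append([(u.min()+u.max())/2,(v.min()+v.max())/2]); print(n,len(u),u.min(),u.max(),v.min(),v.max())
    P.append((np.array(p["intrinsics"]),np.array(p["rvec"]),np.array(p["tvec"])))
M=[K@np.c_[cv2.Rodrigues(r)[0],t.reshape(3)] for K,r,t in P]
X=cv2.triangulatePoints(M[0],M[1],np.array(pts[0]).reshape(2,1),np.array(pts[1]).reshape(2,1)); X=X[:3,0]/X[3,0]; print("knob",X.round(4))
def onz(px,z,k):
    K,r,t=P[k]; R=cv2.Rodrigues(r)[0]; d=R.T@np.linalg.solve(K,[*px,1]); C=-R.T@t.reshape(3); return C+d*(z-C[2])/d[2]
# base corners on top view (800 px)
for a in ((403,310),(535,312),(405,233),(472,341)): print(a,onz((a[0]*.64,a[1]*.64),.04,1).round(3))
cv2.imwrite("pics/crop.png",np.hstack([cv2.resize(im[140:235,245:355],(770,595),interpolation=cv2.INTER_CUBIC)]))
E
```

```text
scene 70 244 254 160 168
top 54 283 291 211 218
knob [ 0.5359 -0.117   0.1072]
(403, 310) [ 0.593 -0.036  0.04 ]
(535, 312) [ 0.589 -0.287  0.04 ]
(405, 233) [ 0.745 -0.04   0.04 ]
(472, 341) [ 0.534 -0.166  0.04 ]
```

View pics/crop.png

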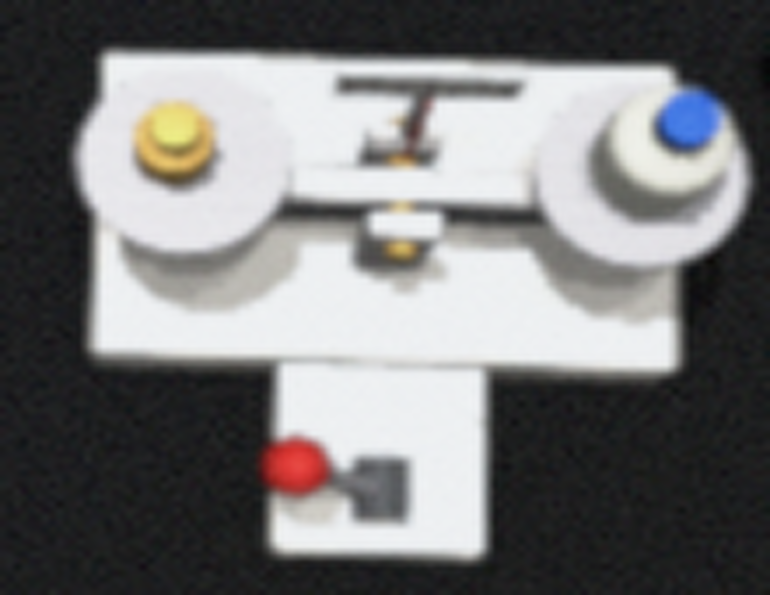

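Confirmed: the white bottle with the blue cap is on the right pan of this balance. Its knob is at (0.536, −0.117, 0.107), matching the given 105 mm. The balance's yaw is about −1°. I'll approach with open jaws across y, tilted 15° towards the robot, and cage the ball without gripping it.

Request:
carry_out(increments=[[0,0,0,60,100,15,0],[2.6,-14.9,-19.7,120,200,15,0],[2.6,-14.9,-19.7,180,300,15,0],[2.6,-14.9,-19.7,240,395,10,0],[2.6,-14.9,-19.7,290,470,0,0],[2.6,-14.9,-19.7,323,522,-20,0],[2.6,-14.9,-19.7,323,522,-30,0],[2.6,-14.9,-19.7,323,522,-30,0],[2.6,-14.9,-19.7,323,522,-30,0],[2.6,-14.9,-19.7,323,522,-30,0],[2.6,-14.9,-19.7,323,522,-30,0]])

```text
clock: 1.88
tool_pos: [0.5422, -0.1138, 0.1961]
orientation: [165.0, -0.2, 89.3]
force: [0.0, -0.4, -0.8]
opening: 0.0876
```

```bash
python3 - <<'E'
from plant import ctrl
import cv2,numpy as np
from scipy.spatial.transform import Rotation as Ro
o=ctrl.get_obs();print(o["clock"],o["tool_pos"],o["orientation"],o["force"],o["opening"])
p=ctrl.snapshot("wrist");cv2.imwrite("pics/w1.png",p["pixels"])
R=Ro.from_euler("xyz",o["orientation"],degrees=True).as_matrix(); H=np.array(p["hand_eye"])
W=np.eye(4);W[:3,:3]=R;W[:3,3]=o["tool_pos"]; C=np.linalg.inv(W@H)
for X in ([.536,-.117,.105],[.535,-.199,.105]):
    c=C@np.array([*X,1]);u=np.array(p["intrinsics"])@c[:3];print((u/u[2])[:2].round())
for d in ctrl.search_frame(p,"arrest_knob"):print(d)
E
```

```text
1.875 [ 0.54221347 -0.11382654  0.19606855] [164.98165816  -0.23251459  89.32110429] [ 0.03488231 -0.40078642 -0.75362482] 0.08755645398246333
[249. 161.]
[148. 162.]
{'centre': [0.5353, -0.1224, 0.1094], 'confidence': 0.76}
```

View pics/w1.png

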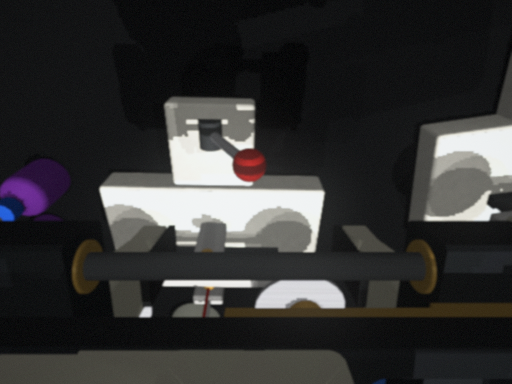

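The ball shows at (249,165) against a predicted (249,161), about 3 mm off, and it lies between the jaws in y. Descending to straddle it.

Request:
carry_out(increments=[[0,0,0,0,0,-35,0],[0,0,0,0,0,-70,0],[0,0,0,0,0,-100,0],[0,0,0,0,0,-109,0.2],[0,0,0,0,0,-109,0.4],[0,0,0,0,0,-109,0.4],[0,0,0,0,0,-109,0.4],[0,0,0,0,0,-109,0.4]])

```text
clock: 2.98
tool_pos: [0.5413, -0.1167, 0.0883]
orientation: [164.9, -0.3, 89.1]
force: [0.2, 0.6, 0.0]
opening: 0.0531
```

Request:
carry_out(increments=[[0,0,0,0,-8,0,0.4],[0,0,0,0,-16,0,0.4],[0,0,0,0,-24,0,0.4],[0,0,0,0,-32,0,0.4],[0,0,0,0,-40,0,0.4],[0,0,0,0,-48,0,0.4],[0,0,0,0,-56,0,0.4],[0,0,0,0,-64,0,0.4],[0,0,0,0,-72,0,0.4],[0,0,0,0,-80,0,0.4],[0,0,0,0,-86,0,0.4],[0,0,0,0,-86,0,0.4]])

```text
clock: 4.47
tool_pos: [0.541, -0.2034, 0.0876]
orientation: [164.9, -0.2, 89.0]
force: [0.7, 0.6, -0.2]
opening: 0.052
```

Request:
carry_out(increments=[[0,0,0,0,-3,0,0.4],[0,0,0,0,-6,0,0.4],[0,0,0,0,-6,0,0.4]])

```text
clock: 4.85
tool_pos: [0.541, -0.2089, 0.0876]
orientation: [164.9, -0.2, 89.1]
force: [0.1, 1.2, -0.5]
opening: 0.0524
```

Request:
carry_out(increments=[[0,0,0,0,-2,0,0.4],[0,0,0,0,-4,0,0.4],[0,0,0,0,-4,0,0.4]])

```text
clock: 5.22
tool_pos: [0.5409, -0.2113, 0.0872]
orientation: [165.0, -0.4, 89.1]
force: [-0.0, 13.8, -0.3]
opening: 0.0527
```

```bash
python3 - <<'E'
from plant import ctrl
import cv2,numpy as np
a=ctrl.snapshot("scene")["pixels"];b=ctrl.snapshot("top")["pixels"];w=ctrl.snapshot("wrist")["pixels"]
f=lambda i:cv2.resize(i,(400,300),interpolation=cv2.INTER_CUBIC)
cv2.imwrite("pics/r1.png",np.vstack([np.hstack([f(a[120:264,120:312]),f(b[130:250,240:400])]),np.hstack([f(w),f(a)])]))
print(ctrl.get_obs()["force"])
E
```

```text
[-0.30812528 13.64619719 -0.28079744]
```

View pics/r1.png

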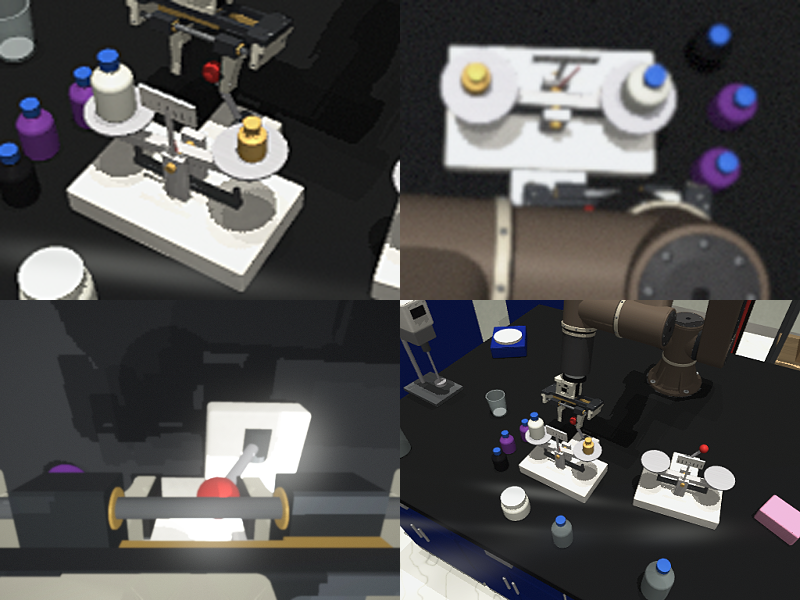

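Scene crop (top left): the ball (212,72) is between the fingers at the right, the beam is tipped with the bottle side down, and the bottle is still standing. 13.7 N at the expected travel means the lever is at its stop. I'll ease off and hold for over 2 s.

Request:
carry_out(increments=[[0,0,0,0,1,0,0.4],[0,0,0,0,1,0,0.4],[0,0,0,0,1,0,0.4],[0,0,0,0,1,0,0.4],[0,0,0,0,1,0,0.4],[0,0,0,0,1,0,0.4],[0,0,0,0,1,0,0.4],[0,0,0,0,1,0,0.4],[0,0,0,0,1,0,0.4],[0,0,0,0,1,0,0.4],[0,0,0,0,1,0,0.4],[0,0,0,0,1,0,0.4],[0,0,0,0,1,0,0.4],[0,0,0,0,1,0,0.4],[0,0,0,0,1,0,0.4],[0,0,0,0,1,0,0.4],[0,0,0,0,1,0,0.4],[0,0,0,0,1,0,0.4],[0,0,0,0,1,0,0.4],[0,0,0,0,1,0,0.4]])

```text
clock: 7.88
tool_pos: [0.541, -0.2108, 0.0874]
orientation: [165.0, -0.3, 89.1]
force: [-0.1, 9.3, -0.0]
opening: 0.0529
```

```bash
python3 - <<'E'
from plant import ctrl
import cv2,numpy as np
o=ctrl.get_obs();print(o["clock"],o["tool_pos"],o["force"])
p=ctrl.snapshot("scene")
c=p["pixels"].astype(int); m=(c[...,2]>110)&(c[...,1]<70)&(c[...,0]<70); m[:,265:]=0; m[:130]=0;m[200:]=0;m[:,:200]=0
v,u=np.nonzero(m);print(len(u),u.mean() if len(u) else 0,v.mean() if len(u) else 0)
print(cv2.projectPoints(np.array([[.535,-.199,.105]]),np.array(p["rvec"]),np.array(p["tvec"]),np.array(p["intrinsics"]),None)[0])
E
```

```text
7.875 [ 0.54095839 -0.21084378  0.08737342] [-0.11836676  9.27651925 -0.02130054]
26 220.30769230769232 154.69230769230768
[[[221.54190827 154.2477519 ]]]
```

Held for 2.6 s with the ball at its predicted right-stop pixel. Now swinging back left, gently.

Request:
carry_out(increments=[[0,0,0,0,9,0,0.4],[0,0,0,0,18,0,0.4],[0,0,0,0,24,0,0.4],[0,0,0,0,29,0,0.4],[0,0,0,0,34,0,0.4],[0,0,0,0,39,0,0.4],[0,0,0,0,44,0,0.4],[0,0,0,0,49,0,0.4],[0,0,0,0,54,0,0.4],[0,0,0,0,59,0,0.4],[0,0,0,0,64,0,0.4],[0,0,0,0,69,0,0.4],[0,0,0,0,74,0,0.4],[0,0,0,0,79,0,0.4],[0,0,0,0,84,0,0.4],[0,0,0,0,89,0,0.4],[0,0,0,0,94,0,0.4],[0,0,0,0,98,0,0.4],[0,0,0,0,101,0,0.4],[0,0,0,0,101,0,0.4]])

```text
clock: 10.42
tool_pos: [0.5406, -0.1107, 0.0874]
orientation: [165.0, -0.3, 89.1]
force: [-1.8, -1.1, -0.7]
opening: 0.0524
```

Request:
carry_out(increments=[[0,0,0,0,2,0,0.4],[0,0,0,0,4,0,0.4],[0,0,0,0,4,0,0.4]])

```text
clock: 10.8
tool_pos: [0.5409, -0.1067, 0.0876]
orientation: [165.0, -0.3, 89.1]
force: [-1.0, -2.5, -0.3]
opening: 0.0527
```

Request:
carry_out(increments=[[0,0,0,0,2,0,0.4],[0,0,0,0,3,0,0.4],[0,0,0,0,3,0,0.4]])

```text
clock: 11.18
tool_pos: [0.5407, -0.1048, 0.0876]
orientation: [165.0, -0.2, 89.0]
force: [2.2, -11.4, -0.8]
opening: 0.0526
```

−11.4 N at the expected spot: that is the left stop. I'll centre on the ball, open and rise clear.

Request:
carry_out(increments=[[0,0,0,0,-6,0,0.4],[0,0,0,0,-12,0,0.4],[0,0,0,0,-13,0,0.2],[0,0,0,0,-13,0,0],[0,0,0,0,-13,0,0],[0,0,0,0,-13,20,0],[0,0,0,0,-13,50,0],[0,0,0,-20,-13,90,0],[0,0,0,-60,-13,130,0],[0,0,0,-100,20,150,0],[0,0,0,-100,60,150,0],[0,0,0,-100,110,150,0],[0,0,0,-100,150,150,0],[0,0,0,-100,150,150,0],[0,0,0,-100,150,150,0]])

```text
clock: 13.05
tool_pos: [0.4406, 0.0462, 0.2374]
orientation: [165.0, -0.2, 89.1]
force: [-0.1, -0.5, -0.3]
opening: 0.0878
```

```bash
python3 - <<'E'
from plant import ctrl
import cv2,numpy as np
o=ctrl.get_obs();print(o["clock"],o["tool_pos"],o["force"])
p=ctrl.snapshot("scene");q=ctrl.snapshot("top");a,b=p["pixels"],q["pixels"]
for n,pp,(x0,y0,x1,y1) in (("s",p,(225,150,270,180)),("t",q,(275,200,320,230))):
    c=pp["pixels"].astype(int); m=((c[...,2]>110)&(c[...,1]<70)&(c[...,0]<70))[y0:y1,x0:x1]; v,u=np.nonzero(m)
    if len(u):print(n,len(u),u.min()+x0,u.max()+x0,v.min()+y0,v.max()+y0)
f=lambda i:cv2.resize(i,(400,400),interpolation=cv2.INTER_CUBIC)
cv2.imwrite("pics/e.png",np.hstack([f(a[120:264,130:274]),f(b[120:250,240:370])]))
E
```

```text
13.05 [0.4406466  0.04621274 0.23738628] [-0.09237617 -0.51283706 -0.32638764]
s 71 244 254 160 168
t 55 283 291 211 218
```

View pics/e.png

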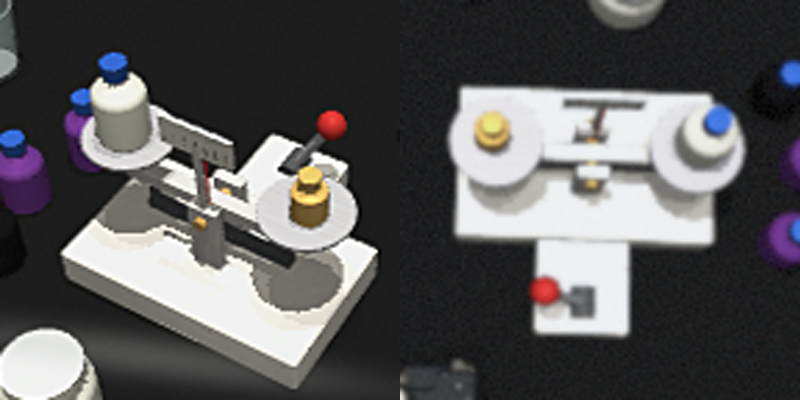

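The knob's pixels are the same as at the start in both views, the beam is level, and the bottle and weight are standing on their pans. The arm is clear, so I'm handing in.

```bash
python3 -c "
from plant import ctrl
print(ctrl.close_job())"
```

```text
the job is handed in; nothing more can be done
None
```

The job is done and handed in at about 13 s of the 48 s allowed.

- **Release:** I caged the red knob of the loaded balance loosely between the open jaws and pushed the lever to its right stop. The force there was about 14 N. The scene picture showed the beam tipped towards the bottle, which was still standing. I held it released for about 2.7 s.
- **Re-arrest:** I pushed the lever back to its left stop, where the force was about 11 N, then opened the jaws and drew the arm clear.
- **Last checks:** The knob sits on the same pixels as at the start in both fixed cameras. The beam looks level, the bottle and brass weight stand on their pans, and the tool force is near zero. No check failed or disagreed.

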